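# Clip the score slat under the spring clip

## Robot

A 6-joint arm with a two-finger parallel gripper is mounted at the origin on the work surface. World frame = base frame: x ahead of the robot, y to its left, z up, the work surface at z = 0. Lengths are in m, angles in rad, forces in N, time in s.
With the tool pointing down it reaches from about 0.25 to 0.8 m from the base axis. Payload 8.5 kg.
Tool frame: the origin (TCP) lies on the centre line of the jaws, within the pads' length; the fingertips stand ahead of it and the grasp point (between the pads) lies 5 mm behind it (manip.tcp_to_tips is the z of the fingertips in the tool frame, in m); z points along the fingers, y is the direction in which the jaws open and shut (so a half turn about z gives the same grasp; the last joint's range is limited). The gripper opens to 85 mm and grips with 20 to 120 N. Pads are 22 mm wide; open, the fingers measure 114 mm over their backs; the gripper's body (76 mm by 85 mm) begins 54 mm behind the grasp point. The pads swing forward as they close: fully open they stand 13 mm farther back than shut.
Start: joints at [-1.245, 0.238, -0.013, 1.319, 0, 1.571], TCP at [0.168, -0.497, 0.245] pointing down, gripper open.
Joint ranges: [-2.66, 2.66], [-1.03, 1.9], [-1.14, 1.46], [-1.82, 2.27], [-1.45, 1.34], [-3.14, 3.14]. Speed limits (rad/s): [2.22, 2.22, 2.79, 3.14, 3.14, 3.14].

## Interface

Orientations are given as a unit quaternion [w, x, y, z].
In Python, from bench import monitor, cams, manip gives the robot as it stands.
- The arm moves only by the shell command python3 -m jog 'ROWS' [OPENING] [FORCE]. ROWS is JSON, a list of rows, each a list of 2 entries, a list of its own where there are three numbers: the shift along the tool's x, y, z in mm, then the turn about the tool's z in rad. A call has 1 to 12 rows; each row shifts and turns the pose as measured when the row begins, along the tool's axes as they then stand; what a row does not reach is not made up. A row lasts 1/8 s, in which the tool goes at most 62.5 mm and 10.7 degrees, less where a joint would pass 70% of its speed; a pose out of reach is approached as far as the arm can. A call with a gripper value outside its range is refused whole. OPENING is the finger opening in mm, from 0 to 85.4, set as the call begins (- or left out, the last holds). The fingers move at their own pace and stop on an object; FORCE is the grip in N (left out, the last holds). Time passes only in rows, so rows that do not move let the fingers close. It gives the time, the measured TCP pose, the force and the opening at its end, in the units of the state.
- monitor.get_obs(): the state, without advancing time (a new reading comes with each control period).
- cams.camera(name): name is "side" or "top"; returns a dict with "image" (480x640x3 uint8, blue, green, red), "camera_matrix" (3x3 intrinsics, pixels), "R" (3x3) and "t" (3): a world point X has camera coordinates R X + t. Camera axes: x right, y down, z forward; pixel columns grow to the right and rows downward; lengths in m; the calibration is good to about 2 mm. A picture is of the moment at which its call begins. There is no depth.
- manip.finish_job(): hands the job in, once; it reports no verdict.
Trained networks look in the newest picture that a camera, given by its name, has taken for a name from the list of things; names that differ only in an ending like _2 or _b are one class to them, and where a whole thing is asked for, a point or a joint stands for the part that bears it (a point fixed in the world has none). Each returns a list of dicts, best first, with "p" (0 to 1); they miss things now and then, are a little off and sometimes report something else, mostly with a low value. They report only what shows in the picture. A call takes as long as a camera call. They do not tell look-alikes from the thing itself.
- cams.look_for(camera, name): "rect" ([left, top, width, height] in pixels, round what is visible of it).
- cams.pinpoint(camera, name): "point" ([column, row] in pixels: a listed point, or the origin of a listed thing).
The state is a dict: "clock": time; "joint_positions": joint angles; "qd": joint speeds; "effort": joint torques, N m; "tool_pos": TCP position; "ee_rot": TCP orientation; "contact_force": force on the tool from outside, world axes, zero at the start; "torque": the same for the moment, N m; "grip_width": finger opening in m.
Only numpy, scipy, OpenCV 4.12 (cv2) and the standard library are available. Lean on these libraries where they do the work, as an engineer would, in place of code of your own. Each camera call takes 0.05 s, during which the arm holds its last target.

## Task

Press the steel clip's thumb plate down with one fingertip and keep it down while the other fingertip pushes the flat bamboo score slat along its channel, beneath the open jaw, fully home against the stop; then let the clip spring shut on the slat and move clear. Do not lift, tip or carry the slat, and leave the other things on the counter where they are.

Things in the scene. Friction and masses are not known exactly. Their poses are not given: they have to be found in the camera images.
- board: dark wooden score board fixed to the counter, 190 (x) x 116 (y) x 10 mm thick; origin under its centre, z up. Its +x is the direction in which the slat is pushed. On its top, 10 mm above the origin, a channel 44 mm wide runs along x, centred at y = -28 mm, between two guide rails 5 mm high, open at the -x end. A steel spring clip is hinged on the board at y = +2 mm
- stop (a point): face of the 6 mm high end stop of the channel, on the channel's centre line at the board's top face: x = +80, y = -28, z = 10 mm in the board's frame
- slat: loose flat bamboo score slat, 80 (x) x 40 (y) x 6 mm, about 60 g, lying in the channel short of the jaw; origin under its centre, axes about parallel to the board's. At its -x end stands a lip 5 mm thick, 36 mm wide, its top 20 mm above the slat's underside; the lip's back face (x = -40 mm) is the face to push. Home: front end (x = +40 mm) against the stop
- clip (a joint): angle of the spring clip, a see-saw about a line along the board's x at y = +2, z = 26 mm. 0 rad is shut; it grows as the thumb plate is pressed and the jaw rises, to a hard stop at 0.58. Above 0.25 the slat passes freely; shut upon the slat it reads about 0.15. Pressing the plate's middle takes about 3.5 N at 0.15 and 8 N at 0.45; let go, it springs back
- jaw (a point): middle of the underside of the jaw's rubber bead, which moves with the clip: a bar 25 mm long along the board's x (x = 45 to 70 mm) over the channel's centre line. Shut, it is 1.5 mm above the board's top face, too low for the slat to enter
- bar_mid (a point): middle of the top face of the clip's steel thumb plate, where to press; moves with it. Shut: x = -11, y = 32, z = 35 mm in the board's frame; it sinks 3 mm per 0.1 rad. The plate reaches 81 mm either way along x and y = 6 to 47 mm, so a fingertip can slide along it. At 0.4 rad it is 12 mm above the board's top, lower than the slat's lip: level fingertips 60 mm apart press and push at once
- teacup: inverted white porcelain tea cup, 72 mm across, 53 mm high, standing on the counter just to the board's -y side; origin under its centre. Leave alone
- tile_a: mahjong tile lying flat on the counter, 40 x 30 x 22 mm, on the board's +y side; origin under its centre. Leave alone
- tile_b: second mahjong tile lying flat, 40 x 30 x 22 mm, on the board's +y side; origin under its centre. Leave alone
- dice_cup: red plastic dice cup, 80 mm across, 90 mm high, at one side of the counter; origin under its centre. Leave alone
- chip_tin: stainless steel chip tin with sliding lid, 100 x 160 x 55 mm; origin under its centre. Leave alone
- fan_clip: loose white plastic fan clip, 70 x 30 x 30 mm, lying on the counter well away from the board; origin under its centre. Leave alone (it is not the clip of the task)
Mind the look-alikes: they are no part of the job. What is shaped like the board but orange is not meant.

How it is judged:
By the outcome, as a careful person would: the job done as asked, in the order asked, and still so for the second after the job is handed in, with the robot touching nothing.
It also fails if it takes over 42 s, if anything falls off the work surface, if the arm or the gripper's body presses on something with over 40 N, if the wrist force passes 120 N, or if a joint passes its speed limit or range.

## Working session

There is one attempt and no reset: what is moved stays moved. The work goes in short steps, Python scripts to look and compute and a shell command to move; the robot and the scene stay as the last step left them, time stands still between calls to the robot, and variables do not carry over. Pictures are saved under pics/ and viewed, and the job is handed in when it is done.

```bash
mkdir -p pics; ls; cat > h.py <<'E'
import numpy as np, cv2
from bench import monitor, cams, manip
def shot(n):
    c=cams.camera(n); return c
def proj(c,X):
    X=np.atleast_2d(X); p=(c["R"]@X.T).T+np.array(c["t"]); q=(np.array(c["camera_matrix"])@p.T).T
    return q[:,:2]/q[:,2:]
def onz(c,uv,z):
    K=np.array(c["camera_matrix"]);R=np.array(c["R"]);t=np.array(c["t"])
    d=R.T@np.linalg.solve(K,np.array([uv[0],uv[1],1.0])); o=-R.T@t
    return o+d*(z-o[2])/d[2]
E
python3 - <<'E'
from h import *
print(monitor.get_obs(), manip.tcp_to_tips)
for n in("side","top"):
    c=shot(n); cv2.imwrite(f"pics/{n}0.png",c["image"])
    print(n,-c["R"].T@c["t"])
    for k in("board","stop","slat","jaw","bar_mid","clip","teacup","tile_a","fan_clip"):
        print(k,[(np.round(d["point"]).tolist(),round(d["p"],2)) for d in cams.pinpoint(n,k)][:4])
E
```

```text
pics
{'clock': 0.0, 'joint_positions': array([-1.24498900e+00,  2.38810183e-01, -1.42348077e-02,  1.31917860e+00,
        1.24159907e-05,  1.57080068e+00]), 'qd': array([ 3.49330260e-04,  1.53049975e-03,  5.04895589e-04,  1.02479340e-04,
       -7.82976754e-04, -3.81960657e-05]), 'effort': array([-2.73907717e-03, -5.38777721e+01,  3.46436298e+01,  1.84232014e-02,
       -1.45281888e-04, -4.44464263e-05]), 'tool_pos': array([ 0.16792205, -0.49702445,  0.24466974]), 'ee_rot': array([-7.05188499e-04,  9.86760619e-01,  1.62181910e-01, -1.09615175e-04]), 'contact_force': array([ 0.24333844, -0.44004818, -0.74552271]), 'torque': array([0.00236583, 0.02939945, 0.00052365]), 'grip_width': 0.08529239657257592} 0.014
side [0.34289415 0.71718422 0.73957537]
board [([305.0, 213.0], 0.95), ([419.0, 202.0], 0.87), ([352.0, 315.0], 0.86), ([348.0, 238.0], 0.44)]
stop [([273.0, 209.0], 0.93), ([310.0, 312.0], 0.67), ([385.0, 199.0], 0.63)]
slat [([312.0, 202.0], 0.64)]
jaw [([394.0, 194.0], 0.92), ([322.0, 310.0], 0.92), ([374.0, 150.0], 0.36)]
bar_mid [([429.0, 199.0], 0.8), ([314.0, 208.0], 0.68)]Traceback (most recent call last):
  File "<stdin>", line 7, in <module>
ValueError: it knows: bar_mid, board, chip_tin, dice_cup, fan_clip, jaw, slat, stop, teacup, tile
```

```bash
python3 - <<'E'
from h import *
for n in("top",):
    c=shot(n); cv2.imwrite(f"pics/{n}0.png",c["image"])
    print(n,-c["R"].T@c["t"])
    for k in("board","stop","slat","jaw","bar_mid","teacup","tile","fan_clip"):
        print(k,[(np.round(d["point"]).tolist(),round(d["p"],2)) for d in cams.pinpoint(n,k)][:4])
E
```

```text
top [ 0.2427103  -0.01176104  1.30934464]
board [([357.0, 208.0], 0.98), ([249.0, 271.0], 0.68), ([397.0, 308.0], 0.62), ([137.0, 262.0], 0.27)]
stop [([357.0, 179.0], 0.96), ([241.0, 238.0], 0.95)]
slat [([372.0, 206.0], 0.82)]
jaw [([354.0, 184.0], 0.86), ([392.0, 287.0], 0.75), ([468.0, 168.0], 0.65), ([243.0, 243.0], 0.64)]
bar_mid [([233.0, 279.0], 0.68), ([348.0, 212.0], 0.58)]
teacup [([405.0, 191.0], 0.66)]
tile [([303.0, 204.0], 0.52), ([325.0, 249.0], 0.49)]
fan_clip [([469.0, 170.0], 0.72)]
```

View pics/side0.png

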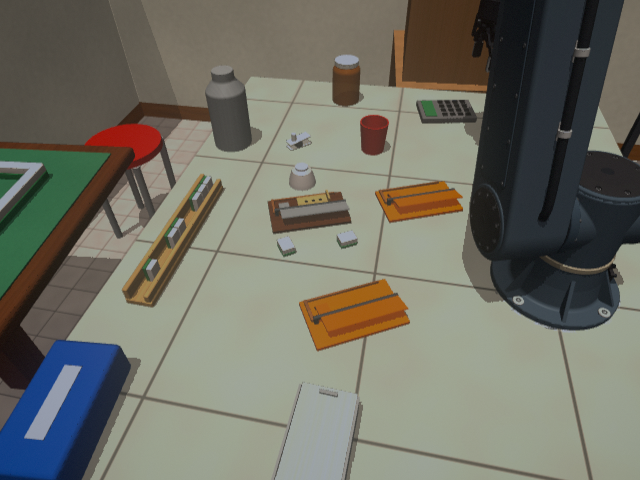

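View pics/top0.png

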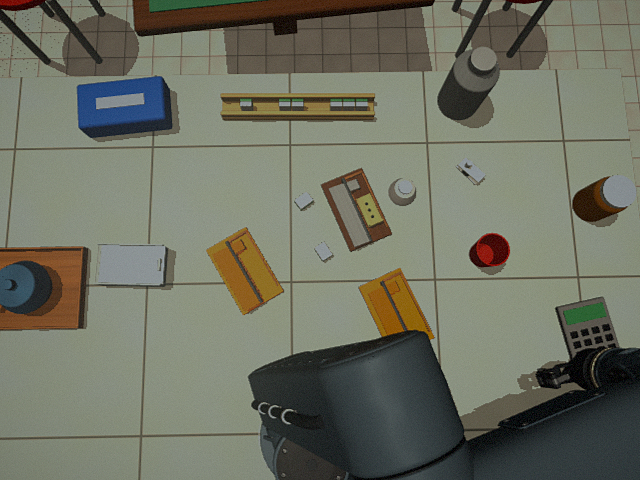

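The real board is the dark one, at top (357,208) and side (308,212). The orange look-alikes are at top (249,271) and (397,308), side (352,315) and (419,202), so I'm excluding them. Next is one close crop to check this.

```bash
python3 - <<'E'
from h import *
T=cv2.imread("pics/top0.png")[150:265,280:430]; S=cv2.imread("pics/side0.png")[150:265,240:390]
cv2.imwrite("pics/cropT.png",cv2.resize(T,None,fx=5.3,fy=5.2,interpolation=cv2.INTER_CUBIC))
cv2.imwrite("pics/cropS.png",cv2.resize(S,None,fx=5.3,fy=5.2,interpolation=cv2.INTER_CUBIC))
E
```

```text
(no output)
```

View pics/cropT.png

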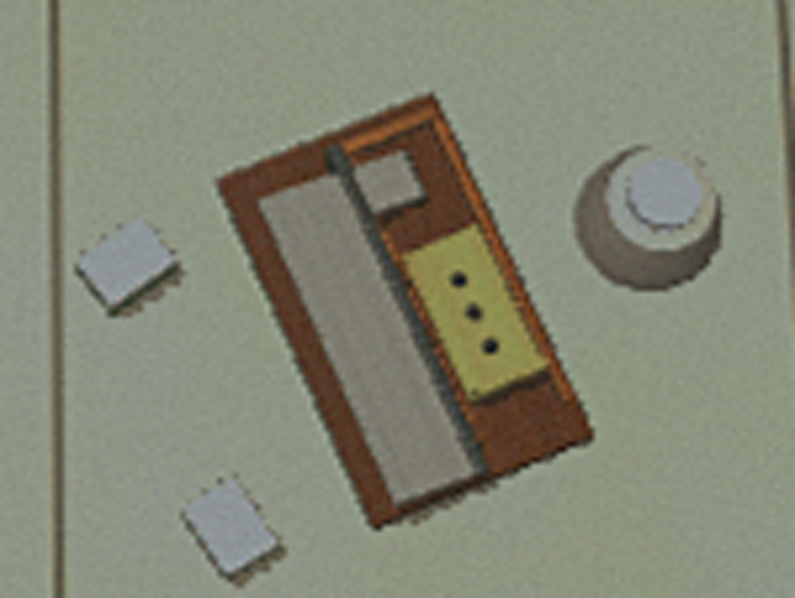

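View pics/cropS.png

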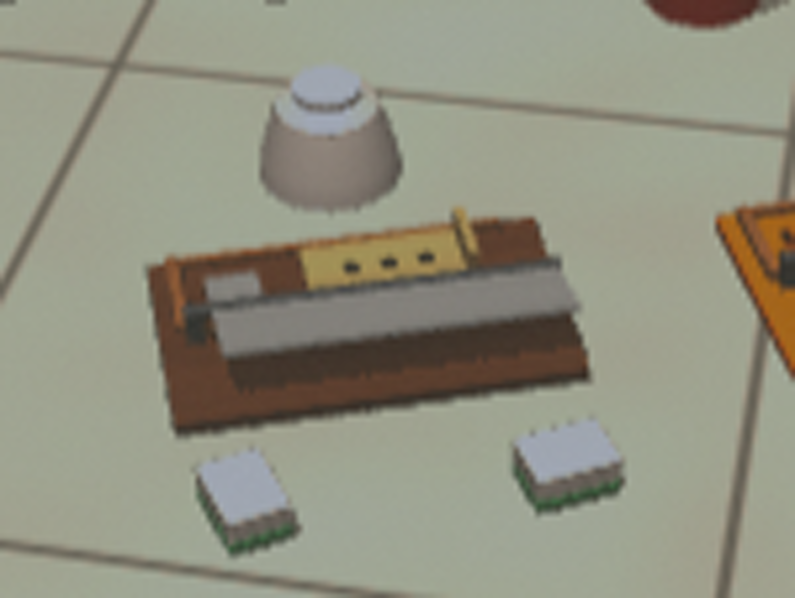

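```bash
cat >> h.py <<'E'
def T(p,yaw):
    c,s=np.cos(yaw),np.sin(yaw); return lambda b: np.c_[np.atleast_2d(b)[:,:2]/1e3@np.array([[c,s],[-s,c]])+p[:2], np.atleast_2d(b)[:,2]/1e3]
E
python3 - <<'E'
from h import *
from scipy.optimize import least_squares
top=cams.camera("top"); side=cams.camera("side")
un=lambda L,ox,oy: np.array(L,float)/[5.3,5.2]+[ox,oy]-0.4
tt=un([(434,95),(217,182),(375,528),(592,437)],280,150)
ss=un([(150,265),(178,430),(588,375),(535,220)],240,150)
B=np.array([(95,-58,10),(95,58,10),(-95,58,10),(-95,-58,10)],float)
f=lambda v: np.r_[(proj(top,T(v[:2],v[2])(B))-tt).ravel()*1.0,(proj(side,T(v[:2],v[2])(B))-ss).ravel()]
r=least_squares(f,[0.4,-0.08,0.4]); print(r.x,np.round(r.fun,1))
v=r.x
for nm,sel in(("top",slice(0,8)),("side",slice(8,16))):
    r2=least_squares(lambda v:f(v)[sel],r.x); print(nm,r2.x,np.round(r2.fun,1))
inv=lambda P:(np.array([[np.cos(v[2]),np.sin(v[2])],[-np.sin(v[2]),np.cos(v[2])]])@(P[:2]-v[:2]))*1e3
# slat measures in board frame
for nm,c,uv,z in [("front t",top,un([(405,252),(475,225)],280,150),.016),("liptop t",top,un([(475,400),(548,365)],280,150),.030),
  ("front s",side,un([(302,248)],240,150),.016),("lip s",side,un([(460,210),(474,248)],240,150),.030)]:
    for q in uv: print(nm,np.round(inv(onz(c,q,z)),1))
bm=T(v[:2],v[2]); print("barmid px",proj(top,bm([(-11,32,35)])),proj(side,bm([(-11,32,35)])), "plate", proj(top,bm([(70,47,35),(70,6,35),(-92,6,35),(-92,47,35)])))
for nm,q,z in[("cup",(402,191),0),("tile",(303,204),.011),("tile",(325,249),.011)]: print(nm,np.round(inv(onz(top,q,z)),1))
for nm,b in[("bar",(-11,32,35)),("stop",(80,-28,10))]: print(nm,bm([b]))
E
```

```text
[ 0.54738024 -0.11874289  0.3842659 ] [-1.  -0.9 -1.3 -0.7 -1.5  0.1 -0.4 -0.1  0.1 -0.6 -0.1 -1.7  1.5 -1.8
  0.9 -1.4]
top [ 0.5462697  -0.12135485  0.38596299] [-0.  -0.5 -0.3 -0.3 -0.4  0.5  0.7  0.2]
side [ 0.54771815 -0.11354671  0.38057437] [-0.6  0.5 -0.9 -0.3  1.  -0.3  0.5 -0.1]
front t [ 22.5 -12.9]
front t [ 21.9 -49.4]
liptop t [-60.  -11.3]
liptop t [-57.8 -50. ]
front s [ 23.3 -46.4]
lip s [-52.6 -42.8]
lip s [-53.2 -12.9]
barmid px [[345.55478505 215.00744096]] [[315.37143573 209.54502203]] plate [[327.22248643 188.31438054]
 [342.16726685 182.18183001]
 [368.29876015 240.48790736]
 [353.10899385 246.88157863]]
cup [  -3.3 -132.7]
tile [ 62. 117.]
tile [-66.6 111. ]
bar [[ 0.52518631 -0.09320019  0.035     ]]
stop [[ 0.63204275 -0.11471066  0.01      ]]
```

```bash
cat > go.py <<'E'
from h import *
import sys
P=np.array([0.5468,-0.1198]);YAW=0.384
bm=T(P,YAW)
def st(o=None):
    o=o or monitor.get_obs(); q=o["ee_rot"]
    from scipy.spatial.transform import Rotation as Ro
    R=Ro.from_quat([q[1],q[2],q[3],q[0]]).as_matrix()
    b=np.array([[np.cos(YAW),np.sin(YAW)],[-np.sin(YAW),np.cos(YAW)]])@(o["tool_pos"][:2]-P)*1e3
    return o,R,b
if __name__=="__main__":
    o,R,b=st()
    print("t",round(o["clock"],2),"board xy",b.round(1),"z mm",round(o["tool_pos"][2]*1e3,1),"yaw",round(np.arctan2(R[1,0],R[0,0]),4),"tilt",R[:,2].round(3),"F",o["contact_force"].round(1),"w",o["grip_width"])
    if len(sys.argv)>3:
        tx,ty,tz=map(float,sys.argv[1:4]); d=np.r_[bm([(tx,ty,0)])[0][:2],tz/1e3]-o["tool_pos"]
        print("tool shift mm",(R.T@d*1e3).round(1),"turn",round(np.arctan2(R[1,0],R[0,0])-YAW,4))
E
python3 go.py -82 2 120
```

```text
t 0.85 board xy [-492.6 -208.2] z mm 245.3 yaw 0.3258 tilt [ 0.  0. -1.] F [-1.  -0.1 -0.4] w 0.0855441254292957
tool shift mm [ 397.7 -233.7  125.3] turn -0.0582
```

```bash
python3 -m jog '[[[40,-24,0],0],[[40,-24,0],0],[[40,-24,0],0],[[40,-24,0],0],[[40,-24,0],0],[[40,-24,0],0],[[40,-24,0],0],[[40,-24,0],0],[[40,-24,0],-0.03],[[40,-20,0],-0.03]]' 46; python3 go.py -82 2 120
```

```text
clock: 2.1
tool_pos: [0.4789, -0.1371, 0.2459]
ee_rot: [0.002, 0.982, 0.189, 0.001]
contact_force: [0.1, -0.2, -0.6]
grip_width: 0.0461
t 2.1 board xy [-69.4   9.4] z mm 245.9 yaw 0.3811 tilt [ 0.003 -0.003 -1.   ] F [ 0.1 -0.2 -0.6] w 0.04606960767008324
tool shift mm [-12.8   7.  125.9] turn -0.0029
```

```bash
python3 -m jog '[[[-7,4,30],-0.003],[[-4,2,40],0],[[-2,1,40],0],[[0,0,15],0],[[0,0,0],0]]'; python3 go.py -82 2 80; python3 - <<'E'
from h import *
from go import *
for n,(x,y) in(("top",(280,150)),("side",(240,150))):
    c=cams.camera(n); cv2.imwrite(f"pics/{n}1.png",cv2.resize(c["image"][y:y+115,x:x+150],None,fx=5.3,fy=5.2,interpolation=cv2.INTER_CUBIC))
E
```

```text
clock: 2.72
tool_pos: [0.473, -0.1459, 0.1177]
ee_rot: [0.002, 0.981, 0.194, 0.003]
contact_force: [0.0, -0.0, 0.3]
grip_width: 0.046
t 2.73 board xy [-78.2   3.5] z mm 117.7 yaw 0.3913 tilt [ 0.006 -0.003 -1.   ] F [ 0.  -0.   0.3] w 0.046047727969780516
tool shift mm [-4.   1.2 37.7] turn 0.0073
```

View pics/side1.png

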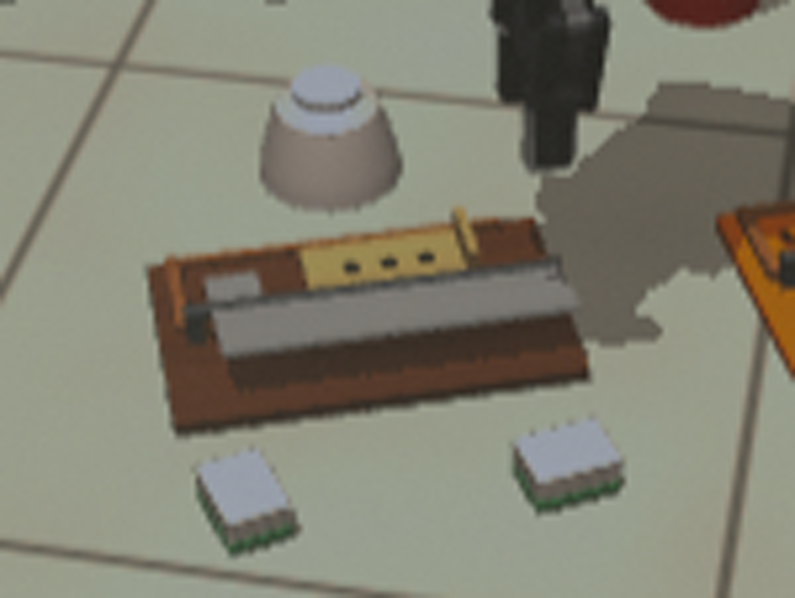

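View pics/top1.png

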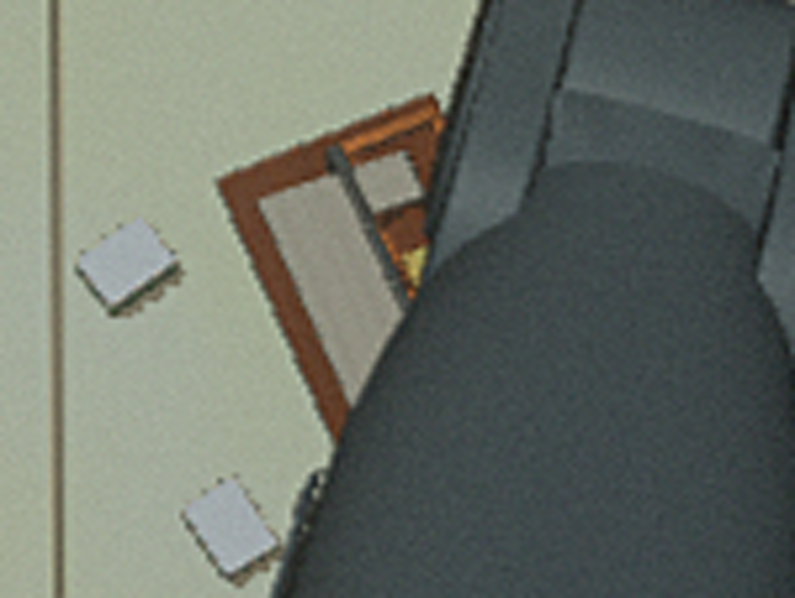

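```bash
python3 - <<'E'
from h import *
from go import *
c=cams.camera("side")
for z in (90,97,104,110):
  for y in(26.5,41): print(z,y,((proj(c,bm([(-89,y,z),(-67,y,z)]))-[240,150])*[5.3,5.2]).round(0).tolist())
E
```

```text
90 26.5 [[572.0, 184.0], [523.0, 190.0]]
90 41 [[580.0, 203.0], [530.0, 210.0]]
97 26.5 [[572.0, 171.0], [523.0, 177.0]]
97 41 [[580.0, 191.0], [530.0, 197.0]]
104 26.5 [[573.0, 158.0], [523.0, 164.0]]
104 41 [[581.0, 178.0], [530.0, 184.0]]
110 26.5 [[573.0, 147.0], [523.0, 153.0]]
110 41 [[581.0, 167.0], [531.0, 173.0]]
```

```bash
python3 -c "
from bench import manip;print(manip.tcp_to_tips)"; python3 -m jog '[[[-2,1,25],0.007],[[-2,1,22],0],[[0,0,6],0],[[0,0,0],0]]'; python3 go.py -82 2 40
```

```text
0.014
clock: 3.38
tool_pos: [0.4754, -0.151, 0.0698]
ee_rot: [0.005, 0.982, 0.191, 0.008]
contact_force: [-0.6, -0.6, -0.3]
grip_width: 0.0462
t 3.38 board xy [-77.9  -2.1] z mm 69.8 yaw 0.3842 tilt [ 0.017 -0.006 -1.   ] F [-0.6 -0.6 -0.3] w 0.04615391971245863
tool shift mm [-4.5 -4.5 29.7] turn 0.0002
```

```bash
python3 -m jog '[[[-4,-4,4],0],[[0,0,4],0],[[0,0,0],0],[[0,0,0],0]]'; python3 go.py -82 2 40
```

```text
clock: 3.88
tool_pos: [0.4712, -0.1489, 0.0633]
ee_rot: [0.006, 0.982, 0.191, 0.009]
contact_force: [0.8, 0.2, 0.1]
grip_width: 0.0458
t 3.88 board xy [-81.    1.3] z mm 63.3 yaw 0.3844 tilt [ 0.02  -0.007 -1.   ] F [0.8 0.2 0.1] w 0.045836299593594386
tool shift mm [-1.4 -1.  23.2] turn 0.0004
```

```bash
python3 -m jog '[[[-1,-1,5],0],[[0,0,5],0],[[0,0,4],0],[[0,0,3],0],[[0,0,0],0]]'; python3 go.py -82 2 38
```

```text
clock: 4.5
tool_pos: [0.4703, -0.1484, 0.045]
ee_rot: [0.005, 0.982, 0.191, 0.009]
contact_force: [-0.0, 0.4, 1.9]
grip_width: 0.0459
t 4.5 board xy [-81.7   2.2] z mm 45.0 yaw 0.3844 tilt [ 0.02  -0.007 -1.   ] F [-0.   0.4  1.9] w 0.04586847427185064
tool shift mm [-0.4  0.1  7. ] turn 0.0004
```

```bash
python3 -m jog '[[[0,0,3],0],[[0,0,3],0],[[0,0,2],0],[[0,0,0],0]]'; python3 go.py -82 2 38
```

```text
clock: 5.0
tool_pos: [0.4703, -0.148, 0.0371]
ee_rot: [0.005, 0.982, 0.191, 0.01]
contact_force: [-1.4, 1.2, 6.7]
grip_width: 0.046
t 5.0 board xy [-81.5   2.5] z mm 37.1 yaw 0.3848 tilt [ 0.021 -0.006 -1.   ] F [-1.4  1.2  6.7] w 0.046039055625566934
tool shift mm [-0.5  0.5 -0.9] turn 0.0008
```

```bash
cat > pic.py <<'E'
from h import *
import sys
c=cams.camera("side");x,y=240,150
cv2.imwrite(f"pics/{sys.argv[1]}.png",cv2.resize(c["image"][y:y+115,x:x+150],None,fx=5.3,fy=5.2,interpolation=cv2.INTER_CUBIC))
E
python3 pic.py side2
```

```text
(no output)
```

View pics/side2.png

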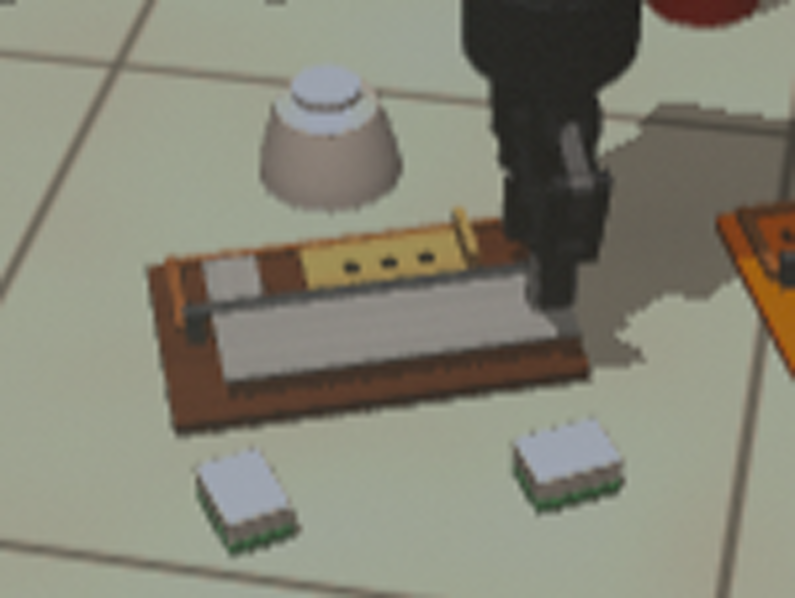

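Side view: the +y fingertip presses the plate at about crop (550,300), and the jaw at (232,278) is raised. Nothing else has moved. Next I push along +x.

```bash
python3 -m jog '[[[6,0,0],0],[[6,0,0.3],0],[[6,0,0.3],0],[[6,0,0.3],0],[[0,0,0],0]]'; python3 go.py -11 2 37; python3 pic.py side3
```

```text
clock: 5.68
tool_pos: [0.4897, -0.1401, 0.0366]
ee_rot: [0.006, 0.982, 0.191, 0.006]
contact_force: [-0.5, 1.4, 6.8]
grip_width: 0.0456
t 5.67 board xy [-60.5   2.6] z mm 36.6 yaw 0.3835 tilt [ 0.015 -0.01  -1.   ] F [-0.5  1.4  6.8] w 0.04564578140404438
tool shift mm [49.5  0.5  0.1] turn -0.0005
```

View pics/side3.png

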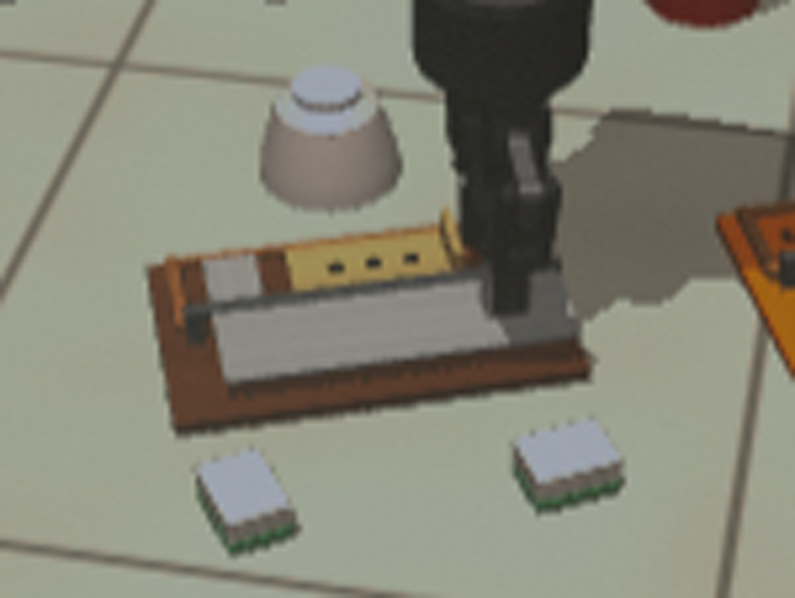

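The slat's lip has moved left to crop (447,235) with the jaw still up, so the push works.

```bash
python3 -m jog '[[[6,0,0.2],0],[[6,0,0.2],0],[[6,0,0.2],0],[[6,0,0.2],0],[[6,0,0.2],0],[[5,0,0.2],0],[[0,0,0],0]]'; python3 go.py -11 2 37; python3 pic.py side4
```

```text
clock: 6.6
tool_pos: [0.517, -0.1286, 0.0357]
ee_rot: [0.008, 0.982, 0.19, 0.001]
contact_force: [-1.6, 2.8, 7.0]
grip_width: 0.046
t 6.6 board xy [-30.9   3. ] z mm 35.7 yaw 0.3818 tilt [ 0.005 -0.015 -1.   ] F [-1.6  2.8  7. ] w 0.04603222857634409
tool shift mm [19.9  1.  -1.3] turn -0.0022
```

View pics/side4.png

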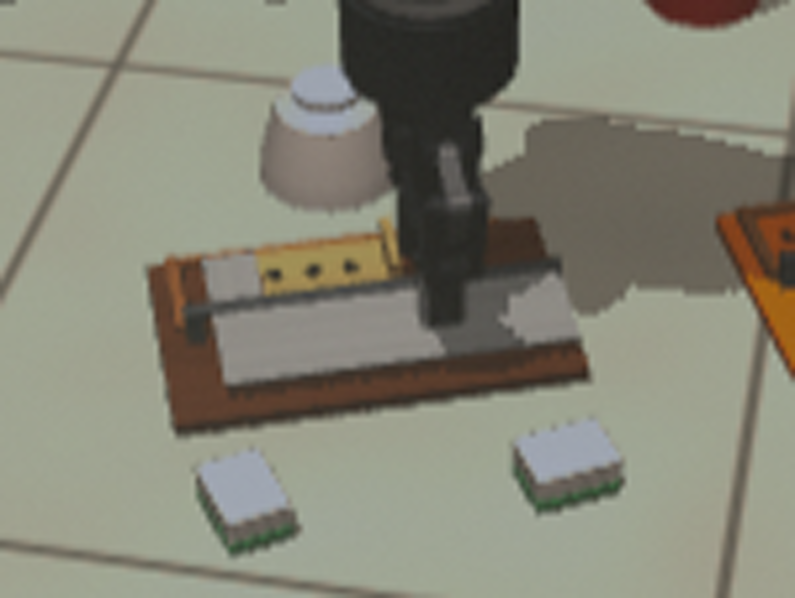

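The slat's front is going under the raised jaw. I continue with smaller steps and watch the force along the channel.

```bash
python3 -m jog '[[[6,0.5,-0.2],-0.002],[[5,0,-0.2],0],[[4,0,-0.2],0],[[2,0,0],0],[[0,0,0],0]]'; python3 go.py -11 2 37
```

```text
clock: 7.28
tool_pos: [0.5294, -0.1237, 0.0365]
ee_rot: [0.009, 0.982, 0.19, -0.003]
contact_force: [-1.7, 2.4, 5.8]
grip_width: 0.0462
t 7.28 board xy [-17.6   2.9] z mm 36.5 yaw 0.383 tilt [-0.002 -0.018 -1.   ] F [-1.7  2.4  5.8] w 0.046222736699358155
tool shift mm [ 6.6  0.9 -0.5] turn -0.001
```

```bash
python3 -m jog '[[[3,0,0],0],[[0,0,0],0]]'; python3 go.py -11 2 37
```

```text
clock: 7.52
tool_pos: [0.5314, -0.1229, 0.0367]
ee_rot: [0.009, 0.982, 0.19, -0.003]
contact_force: [-0.3, 2.3, 6.4]
grip_width: 0.0462
t 7.53 board xy [-15.5   2.9] z mm 36.7 yaw 0.3827 tilt [-0.003 -0.019 -1.   ] F [-0.3  2.3  6.4] w 0.0461972230431969
tool shift mm [ 4.5  0.9 -0.3] turn -0.0013
```

```bash
python3 -m jog '[[[3,0,0],0],[[2,0,0],0],[[0,0,0],0]]'; python3 go.py -11 2 37
```

```text
clock: 7.9
tool_pos: [0.5344, -0.1218, 0.037]
ee_rot: [0.01, 0.982, 0.19, -0.005]
contact_force: [-1.3, 1.3, 6.7]
grip_width: 0.0461
t 7.9 board xy [-12.2   2.8] z mm 37.0 yaw 0.3823 tilt [-0.005 -0.021 -1.   ] F [-1.3  1.3  6.7] w 0.04606780395317367
tool shift mm [ 1.2  0.8 -0. ] turn -0.0017
```

```bash
python3 -m jog '[[[3,0,0],0],[[0,0,0],0]]'; python3 go.py -11 2 37;python3 pic.py side5
```

```text
clock: 8.15
tool_pos: [0.5364, -0.121, 0.0372]
ee_rot: [0.01, 0.982, 0.19, -0.005]
contact_force: [0.3, 1.4, 7.0]
grip_width: 0.0462
t 8.15 board xy [-10.1   2.8] z mm 37.2 yaw 0.3821 tilt [-0.007 -0.022 -1.   ] F [0.3 1.4 7. ] w 0.04620824902752622
tool shift mm [-0.9  0.8  0.2] turn -0.0019
```

View pics/side5.png

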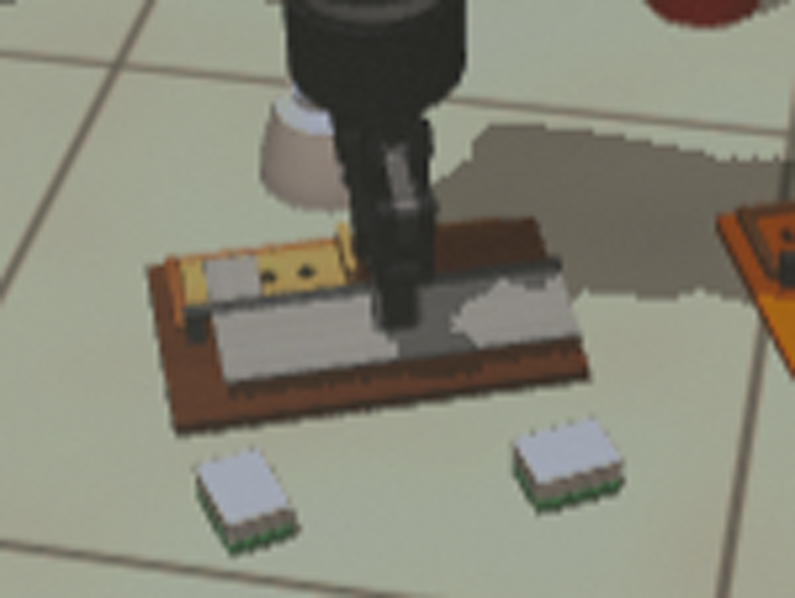

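```bash
python3 -m jog '[[[3,0,0],0],[[0,0,0],0]]'; python3 go.py -11 2 37
```

```text
clock: 8.45
tool_pos: [0.5372, -0.1207, 0.0373]
ee_rot: [0.011, 0.982, 0.189, -0.007]
contact_force: [-0.3, 2.5, 7.3]
grip_width: 0.0462
t 8.45 board xy [-9.2  2.8] z mm 37.3 yaw 0.3809 tilt [-0.01  -0.024 -1.   ] F [-0.3  2.5  7.3] w 0.04621348991973455
tool shift mm [-1.8  0.8  0.3] turn -0.0031
```

```bash
python3 -m jog '[[[2,0,0],0],[[0,0,0],0]]'; python3 go.py -11 2 37
```

```text
clock: 8.7
tool_pos: [0.5372, -0.1207, 0.0373]
ee_rot: [0.011, 0.982, 0.189, -0.009]
contact_force: [-0.6, 2.1, 7.0]
grip_width: 0.0461
t 8.7 board xy [-9.2  2.8] z mm 37.3 yaw 0.3796 tilt [-0.013 -0.026 -1.   ] F [-0.6  2.1  7. ] w 0.046140578878856225
tool shift mm [-1.8  0.8  0.3] turn -0.0044
```

```bash
python3 -m jog '[[[4,0,0],0.003]]'; python3 go.py -11 2 37;python3 pic.py side6
```

```text
clock: 8.82
tool_pos: [0.5379, -0.1202, 0.0369]
ee_rot: [0.012, 0.982, 0.187, -0.012]
contact_force: [-18.1, -8.5, 14.8]
grip_width: 0.0459
t 8.82 board xy [-8.4  2.9] z mm 36.9 yaw 0.3752 tilt [-0.018 -0.028 -0.999] F [-18.1  -8.5  14.8] w 0.04586356603602959
tool shift mm [-2.6  0.9  0. ] turn -0.0088
```

View pics/side6.png

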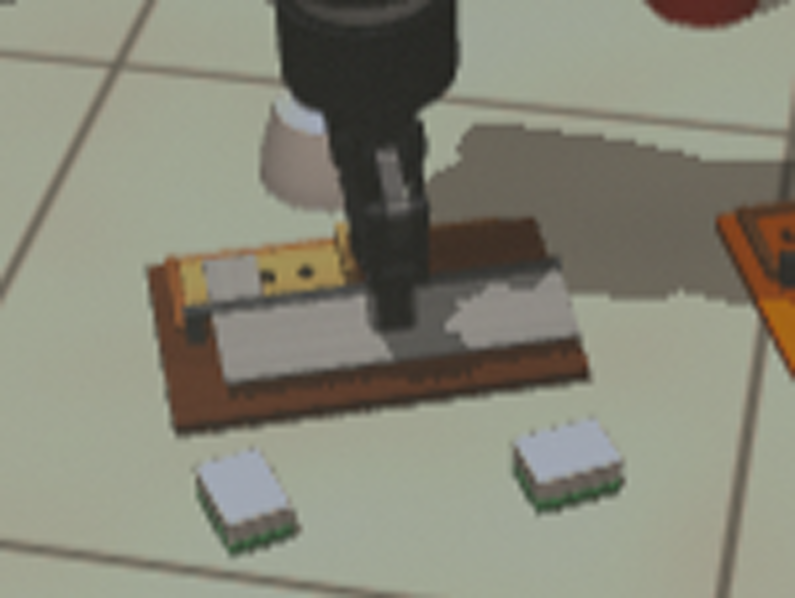

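Force along the channel jumped to about 20 N with no further travel, so the slat is home against the stop. I back the fingertip off the lip with the plate still held, then lift.

```bash
python3 -m jog '[[[0,0,0],0],[[-3,0,0],0],[[-2,0,0],0],[[0,0,0],0]]'; python3 go.py -14 2 37;python3 pic.py side7
```

```text
clock: 9.38
tool_pos: [0.5357, -0.1222, 0.0389]
ee_rot: [0.013, 0.982, 0.186, -0.009]
contact_force: [-4.2, 0.4, 5.2]
grip_width: 0.0461
t 9.38 board xy [-11.2   2. ] z mm 38.9 yaw 0.3742 tilt [-0.013 -0.028 -1.   ] F [-4.2  0.4  5.2] w 0.0460663746418618
tool shift mm [-2.8 -0.   1.9] turn -0.0098
```

View pics/side7.png

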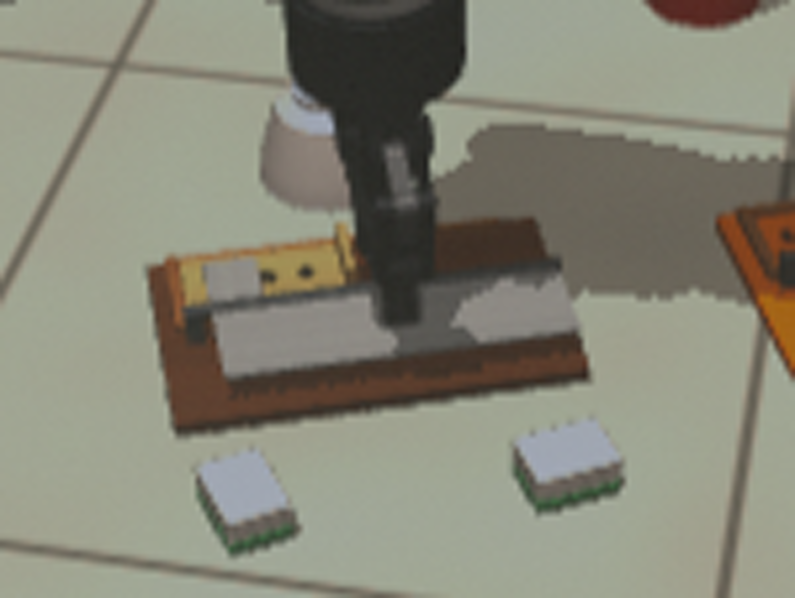

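```bash
python3 -m jog '[[[-3,0,0.7],0],[[-1,0,0],0],[[0,0,0],0]]'; python3 go.py -14 2 37;python3 pic.py side8
```

```text
clock: 9.8
tool_pos: [0.5343, -0.1232, 0.0394]
ee_rot: [0.013, 0.982, 0.186, -0.006]
contact_force: [-2.7, 0.6, 4.4]
grip_width: 0.0461
t 9.8 board xy [-12.9   1.5] z mm 39.4 yaw 0.3749 tilt [-0.008 -0.027 -1.   ] F [-2.7  0.6  4.4] w 0.04606387217975441
tool shift mm [-1.1 -0.5  2.4] turn -0.0091
```

View pics/side8.png

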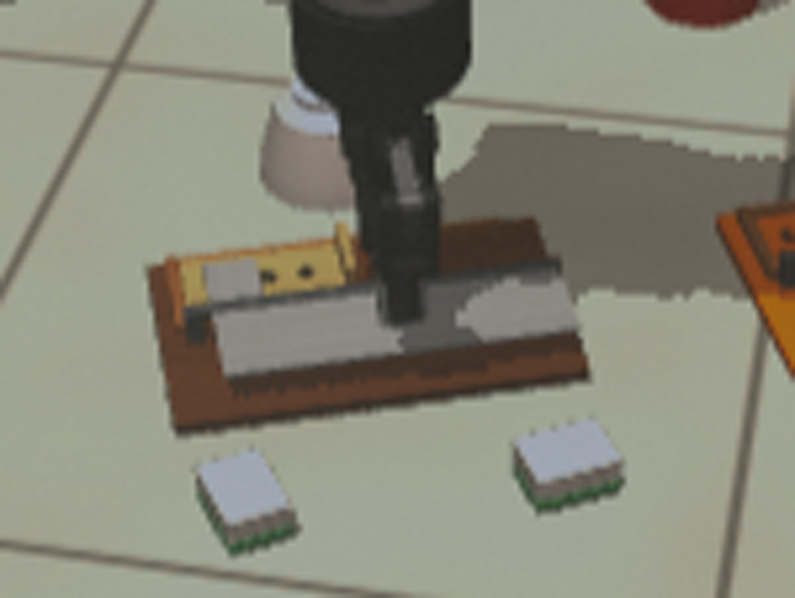

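The slat stays at the stop (front at crop (185,280), lip at (343,235)) and the fingertip has come off the lip. I lift and let the clip shut.

```bash
python3 -m jog '[[[-1,0,-3],0],[[-1,0,-4],0],[[-1,0,-5],0],[[0,0,-8],0],[[0,0,-15],0],[[0,0,-20],0],[[0,0,-30],0],[[0,0,-40],0],[[0,0,0],0]]'; python3 go.py -82 2 200
```

```text
clock: 10.98
tool_pos: [0.5327, -0.1213, 0.1727]
ee_rot: [0.014, 0.982, 0.186, -0.006]
contact_force: [0.6, 0.1, 0.1]
grip_width: 0.0461
t 10.97 board xy [-13.6   3.9] z mm 172.7 yaw 0.3744 tilt [-0.006 -0.029 -1.   ] F [0.6 0.1 0.1] w 0.046124543445357484
tool shift mm [-68.8   3.2 -26.2] turn -0.0096
```

```bash
python3 -m jog '[[[-40,20,-15],0],[[-45,25,0],0],[[-45,25,0],0],[[-45,25,0],0],[[-40,20,0],0],[[0,0,0],0],[[0,0,0],0]]'; python3 go.py; python3 - <<'E'
from h import *
for n,(x,y) in(("top",(280,150)),("side",(240,150))):
    c=cams.camera(n); cv2.imwrite(f"pics/{n}9.png",cv2.resize(c["image"][y:y+115,x:x+150],None,fx=5.3,fy=5.2,interpolation=cv2.INTER_CUBIC))
E
```

```text
clock: 11.85
tool_pos: [0.37, -0.3107, 0.195]
ee_rot: [0.014, 0.982, 0.187, -0.005]
contact_force: [-0.6, 0.2, -0.6]
grip_width: 0.0461
t 11.85 board xy [-235.4 -110.8] z mm 195.0 yaw 0.3761 tilt [-0.005 -0.029 -1.   ] F [-0.6  0.2 -0.6] w 0.04606743024579205
```

View pics/side9.png

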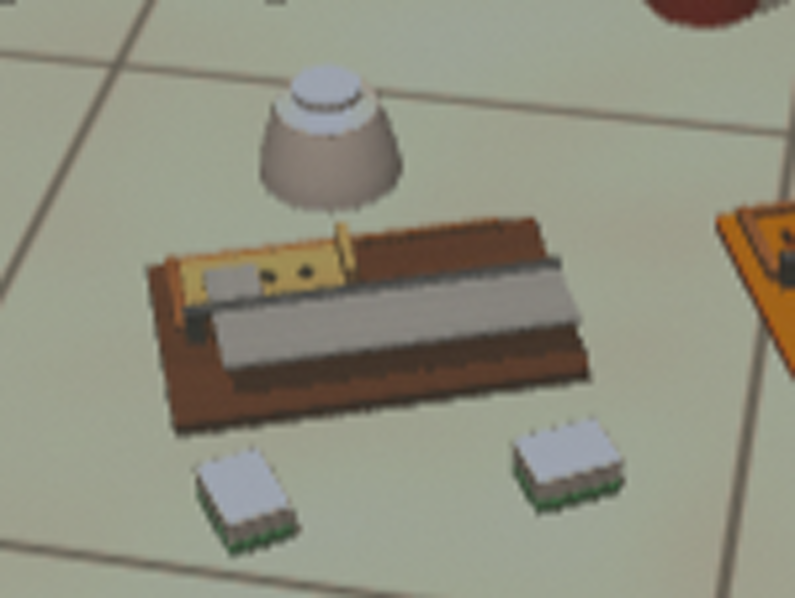

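View pics/top9.png

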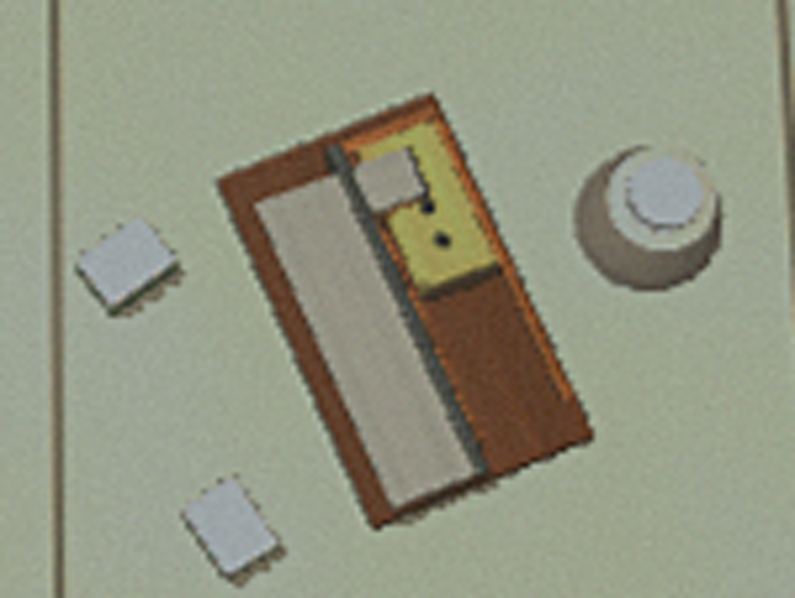

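```bash
python3 - <<'E'
from h import *
from go import *
c=cams.camera("top")
for b in[(80,-28-20,16),(80,-8,16),(0,-10,30),(0,-46,30)]: print(b,((proj(c,bm([b]))-[280,150])*[5.3,5.2]).round(0))
E
python3 -c "
import cv2
a=cv2.imread('pics/top9.png')[80:320,320:560];cv2.imwrite('pics/z9.png',cv2.resize(a,None,fx=2.4,fy=2.4))"
```

```text
(80, -48, 16) [[424. 120.]]
(80, -8, 16) [[348. 150.]]
(0, -10, 30) [[421. 288.]]
(0, -46, 30) [[490. 260.]]
```

View pics/z9.png

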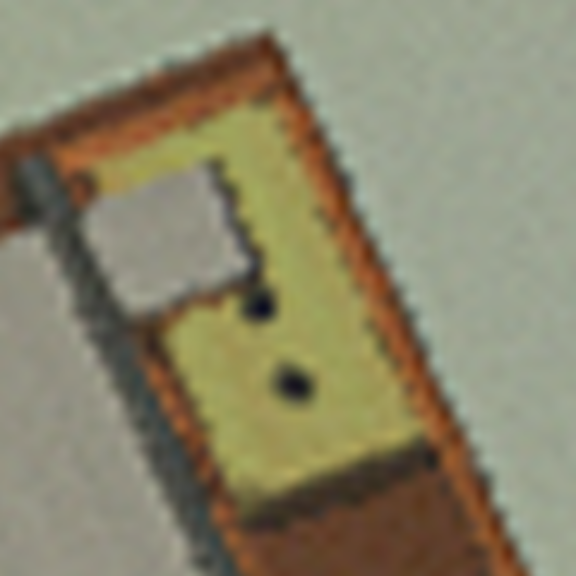

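The slat sits flush against the stop with no gap showing. The jaw rests on it, the plate is up, and the tiles and cup are where they were. I'm handing in.

```bash
python3 -c "
from bench import manip;print(manip.finish_job())"
```

```text
the job is handed in; nothing more can be done
None
```

The slat is home against the stop with the clip shut on it. I handed the job in at about 12 s.

- **What I did:** one fingertip held the clip's thumb plate down with about 7 N. The other pushed the slat's lip along the channel, under the raised jaw. At the stop, travel ceased and the force along the channel rose to about 20 N. I then backed the fingertip off the lip with the plate still held, lifted so the clip sprang shut, and moved clear.
- **Last checks:** the final top and side pictures show the slat flush against the stop and the jaw resting on it. The two tiles and the tea cup are where they were. I didn't compare the dice cup, chip tin or fan clip before and after, but the arm worked well away from them. The arm reads no contact force.
- **What disagreed:**
  - The two cameras put the board up to about 8 mm apart in y, so I used a value close to the top camera's.
  - The fingertip stalled about 2 mm past the computed home position, which is within the measuring error.
  - The first two small pushes at the stop showed no rise in force. Only the third, firmer one did.
  - The tool tilted by up to about 2 degrees during the push.
  - I did not measure the clip's angle. I judged it from the pictures and the press force.

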